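# Inject a gas sample: shut the sample valve, then throw the sampling valve

### The job

The sample loop has been flushed; now inject it. Push the blue sample valve's lever fully shut with a fingertip, and then push the black handle of the rotary sampling valve from its white mark to the green mark, right to the stop. Only push, gently: do not pinch the levers, leave the yellow calibration valve shut, and neither lift nor shift any of the things standing about.

Things in the scene. Friction and masses are not known exactly. Their poses are not given: they have to be found in the camera images.
- station: Aluminium base plate of the gas sampling station, 260 (x) by 480 (y) by 12 mm, fixed. Origin under its centre; x away from the robot, y left, z up (yaw within 0.25 rad). Rotary valve at its right end; two ball valves at its middle and left, their places vary; a tube along its front 45 mm high; along the back edge (x over 60 mm) a white panel 82 mm tall, gauge and flow tube 130 mm tall.
- sample_valve: Ball valve of the base plate, steel, 95 mm long in x, 34 wide, 72 tall under its lever. Origin on the lever's vertical turning axis, 12 mm above the bench; x runs along its tube away from the robot, y left, z up. Blue lever, blue ring on the tube behind.
- sample_lever (a joint): Blue lever, rad. 0 = shut: across the tube, pointing to the valve's +y (left). 1.571 = fully open: along the tube, pointing to the valve's -x (to the robot). Starts between 1.05 and 1.57; shutting turns it clockwise seen from above. Friction about 0.18 N m (3 N at mid grip), firm stops at both ends that give some 2 mm at 20 N; it stays where left.
- sample_lever_grip (a point): Middle of the grip of the blue lever: a bar 17 mm wide, 14 mm tall, from 30 to 85 mm from the vertical turning axis; this point lies 58 mm from the axis, 95 mm above the bench, and turns with it.
- cal_valve: Ball valve of the base plate, steel, 95 mm long in x, 34 wide, 72 tall under its lever. Origin on the lever's vertical turning axis, 12 mm above the bench; x runs along its tube away from the robot, y left, z up. Yellow lever, yellow ring on the tube behind. It stands 135 mm to the left or right of the blue one.
- cal_lever (a joint): Yellow lever of the calibration valve, rad: same as the blue one (0 = shut, pointing to the valve's +y; 1.571 = open). It is shut and must stay shut.
- cal_lever_grip (a point): Middle of the grip of the yellow lever: a bar 17 mm wide, 14 mm tall, from 30 to 85 mm from the vertical turning axis; this point lies 58 mm from the axis, 95 mm above the bench, and turns with it.
- sampler: Rotary valve under a grey bracket with a flat top 130 (x from -95 to +35) by 120 mm, 68 mm above the bench. Origin on the handle's vertical turning axis, 12 mm above the bench; x away from the robot, y left, z up. On the top, 89 mm from the axis: a white mark (load) front left and a green mark (inject) front right.
- inject_handle (a joint): Black handle with a white line on top, rad. 0 = load: points at the white mark, 150 degrees anticlockwise (from above) from the sampler's +x. 1.047 = inject: points at the green mark, 210 degrees; its tip moves to the robot's right. Starts within 0.04 of load. Friction about 0.18 N m (3 N at mid grip), firm stops at both ends that give some 2 mm at 20 N; it stays where left.
- inject_handle_grip (a point): Middle of the grip of the black handle: a bar 17 mm wide, 14 mm tall, from 30 to 85 mm from the vertical turning axis; this point lies 58 mm from the axis, 95 mm above the bench, and turns with it.
- vial_amber: amber glass vial with aluminium crimp cap, 22 mm across, 75 mm tall, standing on the base plate behind and between the two ball valves. Origin at its foot. To be left alone.
- vial_green: green glass vial with aluminium crimp cap, 22 mm across, 75 mm tall, standing on the bench in front of the base plate. Origin at its foot. To be left alone.
- septa_jar: small clear jar with green lid, 40 mm across, 45 mm tall, standing on the base plate behind, between rotary valve and the nearest ball valve. Origin at its foot. To be left alone.
- leak_bottle: white bottle with blue label and red cap, 54 mm across, 150 mm tall, standing on the bench left of the base plate. Origin at its foot. To be left alone.
- wrench: steel wrench, 150 mm long, lying on the bench in front of the base plate. Origin under its middle. To be left alone.
- flowmeter: grey hand flowmeter, 130 x 72 x 28 mm, lying on the bench right of the base plate. Origin under its middle. To be left alone.
- syringe: gas syringe lying on the bench in front of the base plate, 130 mm long, 16 mm tall (and a thin needle). Origin under its barrel. To be left alone.

How it is judged (in metres and radians):
On the way, in this order (a step that is already met when the one before it is completed fails the run):
1. the blue sample valve is fully shut while the black handle is still at load (value of joint sample_lever below 0.07 rad and value of joint inject_handle below 0.12 rad), for 0.3 s.
2. the black handle is pushed over to inject, with the sample valve shut (value of joint inject_handle above 0.98 rad and value of joint sample_lever below 0.07 rad), for 0.2 s.
At the end, for the whole second after the job is handed in: Blue lever within 0.07 rad (4 degrees) of its shut stop, yellow lever likewise still shut, black handle within 0.067 rad (4 degrees) of its stop at the green mark, all at rest; every bystander within 20 mm of where it stood (all of step 2 and value of joint cal_lever below 0.07 rad and velocity of joint sample_lever between -0.1 and 0.1 rad/s and velocity of joint inject_handle between -0.1 and 0.1 rad/s and distance of each of vial_amber, vial_green, septa_jar, leak_bottle, wrench, flowmeter, syringe from where it was at the start of the episode below 0.02 m); the robot touches nothing.
It fails at once if the yellow calibration valve is turned away from shut (by more than 0.12 rad) (value of joint cal_lever above 0.12 rad).
It fails at once if a lever or the handle is pinched: the fingers press on both of its sides at once ((contact force between the fingers and sample_lever_c3 above 0.5 N and contact force between the fingers and sample_lever_c4 above 0.5 N) or (contact force between the fingers and cal_lever_c3 above 0.5 N and contact force between the fingers and cal_lever_c4 above 0.5 N) or (contact force between the fingers and inject_handle_c3 above 0.5 N and contact force between the fingers and inject_handle_c4 above 0.5 N)).
It fails at once if a valve is forced: more than 40 N between the fingers and it (contact force between the fingers and sample_valve above 40 N or contact force between the fingers and cal_valve above 40 N or contact force between the fingers and sampler above 40 N).
It fails at once if a bystander is lifted, carried or shifted by more than 20 mm, or tipped over (distance of any of vial_amber, vial_green, septa_jar, leak_bottle, wrench, flowmeter, syringe from where it was at the start of the episode above 0.02 m or angle between any of vial_amber, vial_green, septa_jar, leak_bottle, wrench, flowmeter, syringe's own z axis and vertical above 0.5 rad).
It also fails if it takes over 45 s, if anything falls off the work surface, if the arm or the gripper's body presses on something with over 40 N, if the wrist force passes 120 N, or if a joint passes its speed limit or range.

### The arm

A 7-joint arm with a two-finger parallel gripper is mounted at the origin on the work surface. World frame = base frame: x ahead of the robot, y to its left, z up, the work surface at z = 0. Lengths are in mm, angles in rad, forces in N, time in s.
With the tool pointing down it reaches from about 400 to 900 mm from the base axis. Payload 5.5 kg.
Tool frame: the origin (TCP) lies at the very end of the fingers, on their centre line; the grasp point (between the pads) lies grip_depth behind it (grip_depth is the distance from the TCP to the grasp point, in mm); z points along the fingers, x is the direction in which the jaws open and shut, and the axes are right-handed (so a half turn about z gives the same grasp; the last joint's range is limited). The gripper opens to 85 mm and grips with 20 to 120 N. Pads are 22 mm wide; open, the fingers measure 114 mm over their backs; the gripper's body (76 mm by 85 mm) begins 54 mm behind the grasp point. The pads swing forward as they close: fully open they stand 13 mm farther back than shut.
Start: joints at [1.507, 0.501, -0.427, 1.55, 0.221, 1.138, -0.21], TCP at [208.692, -615.587, 231.31] pointing down, gripper open.
Joint ranges: [-2.88, 2.88], [-0.31, 2.03], [-1.54, 1.56], [0.2, 2.42], [-1.41, 4.55], [0.19, 2.02], [-2.57, 2.57]. Speed limits (rad/s): [2.57, 2.57, 3.14, 3.14, 3.14, 3.14, 3.14].

### API

Orientations are given as a unit quaternion [x, y, z, w].
In Python, from rig import * gives the robot as it stands. The module is installed in compiled form; this text tells all that it offers.
- The arm moves only by the tool apply_moves, never from a script. Its argument "rows" is a list of rows, each an object of numbers: "rx", "ry", "rz": the turn, a rotation vector about the tool's x, y, z in units of 6 degrees (1.0 is 6 degrees); "dx", "dy", "dz": the shift along the tool's x, y, z in mm; "fingers": the closure in counts, from 0 (fully open) to 255 (shut). A call has 1 to 20 rows; each row shifts and turns the commanded pose from where the row before left it, along the tool's axes as they then stand; what a row does not reach is not made up. A row lasts 1/12 s, in which the tool goes at most 41.7 mm and 7.16 degrees, less where a joint would pass 70% of its speed; a pose out of reach is approached as far as the arm can. A call with a gripper value outside its range is refused whole. The fingers move at their own pace and stop on an object; the grip force is fixed at half the most. Time passes only in rows, so rows that do not move let the fingers close. It gives the time, the measured TCP pose, the force and the opening at its end, in the units of the state.
- observe(): the state, without advancing time (a new reading comes with each control period).
- snapshot(name): name is "side" or "top"; returns the picture (400x640x3 uint8, red, green, blue); there is no depth.
- camera_params(name): a dict with "camera_matrix" (3x3 intrinsics, pixels), "dist" ([k1, k2, p1, p2, k3] as OpenCV has them; the pictures are not rectified), "xyz" and "rotation" of the camera in the world. Camera axes: x right, y down, z forward; pixel columns grow to the right and rows downward; lengths in mm; the calibration is good to about 2 mm. A picture is of the moment at which its call begins. camera_params takes no time and is no camera call.
- job_done(): hands the job in, once; it reports no verdict.
Trained networks look in the newest picture that a camera, given by its name, has taken for a name from the list of things; names that differ only in an ending like _2 or _b are one class to them, and where a whole thing is asked for, a point or a joint stands for the part that bears it (a point fixed in the world has none). Each returns a list of dicts, best first, with "conf" (0 to 1); they miss things now and then, are a little off and sometimes report something else, mostly with a low value. They report only what shows in the picture. A call takes as long as a camera call.
- masks_of(thing, camera): "pixels" (400x640 bool, what is visible of it) and "xy" ([column, row] in pixels, amid what is visible of it).
The state is a dict: "time_s": time; "joint_positions": joint angles; "joint_velocities": joint speeds; "effort": joint torques, N m; "eef_pos": TCP position; "eef_rot": TCP orientation; "force": force on the tool from outside, world axes, zero at the start; "wrist_torque": the same for the moment, N m; "width": finger opening in mm.
Only numpy, scipy, OpenCV 4.12 (cv2) and the standard library are available. Lean on these libraries where they do the work, as an engineer would, in place of code of your own. Each camera call takes 0.05 s, during which the arm holds its last target. There are 200 camera calls.

## Working session

There is one attempt and no reset: what is moved stays moved. The work goes in short steps, Python scripts to look and compute and a tool call to move; the robot and the scene stay as the last step left them, time stands still between calls to the robot, and variables do not carry over. Pictures are saved under pics/ and viewed, about 8 in all and at most 12, crops included, and the job is handed in when it is done.

Besides the shell and the picture viewer there is one more tool, called in YAML: its name, and indented under it one key for each argument. apply_moves: Moves the arm, as the interface text tells. Its arguments: {"type":"object","properties":{"rows":{"type":"array"}},"required":["rows"]}

```bash
mkdir -p pics
cat > h.py <<'E'
from rig import *
import numpy as np, cv2
from scipy.spatial.transform import Rotation as R
def ray(cam,uv):
    c=camera_params(cam);K=np.array(c["camera_matrix"],float);d=np.array(c["dist"],float)
    p=cv2.undistortPoints(np.array([[uv]],float),K,d)[0,0]
    return np.array(c["xyz"],float),np.array(c["rotation"],float).reshape(3,3)@np.array([p[0],p[1],1])
def atz(cam,uv,z):
    o,d=ray(cam,uv);return o+d*(z-o[2])/d[2]
def proj(cam,P):
    c=camera_params(cam);Rm=np.array(c["rotation"],float).reshape(3,3)
    rv=cv2.Rodrigues(Rm.T)[0];t=-Rm.T@np.array(c["xyz"],float)
    return cv2.projectPoints(np.array(P,float).reshape(-1,1,3),rv,t,np.array(c["camera_matrix"],float),np.array(c["dist"],float))[0][:,0]
E
python3 - <<'E'
from h import *
for n in("top","side"):
    im=snapshot(n);cv2.imwrite(f"pics/{n}0.png",im[:,:,::-1]);c=camera_params(n);print(n,np.round(c["xyz"]),np.round(c["rotation"],2).tolist())
    for t in ["sample_lever","cal_lever","inject_handle","sampler","sample_valve","cal_valve","vial_amber","vial_green","septa_jar","leak_bottle","wrench","flowmeter","syringe","station"]:
        for m in masks_of(t,n)[:1]:
            z={"sample_lever":102,"cal_lever":102,"inject_handle":102,"sampler":68}.get(t,40)
            print(t,round(m["conf"],2),np.round(m["xy"]),m["pixels"].sum(),np.round(atz(n,m["xy"],z)))
o=observe();print(o["eef_pos"],o["eef_rot"],o["width"],o["force"],o["time_s"],R.from_quat(o["eef_rot"]).as_matrix().round(2))
E
```

```text
top [ 406.   -2. 1379.] [-0.7, 0.71, -0.02, 0.04]Traceback (most recent call last):
  File "<stdin>", line 7, in <module>
  File "h.py", line 9, in atz
    o,d=ray(cam,uv);return o+d*(z-o[2])/d[2]
        ~~~^^^^^^^^
  File "h.py", line 7, in ray
    return np.array(c["xyz"],float),np.array(c["rotation"],float).reshape(3,3)@np.array([p[0],p[1],1])
                                    ~~~~~~~~~~~~~~~~~~~~~~~~~~~~~~~~~~~~~^^^^^
ValueError: cannot reshape array of size 4 into shape (3,3)
```

View pics/top0.png

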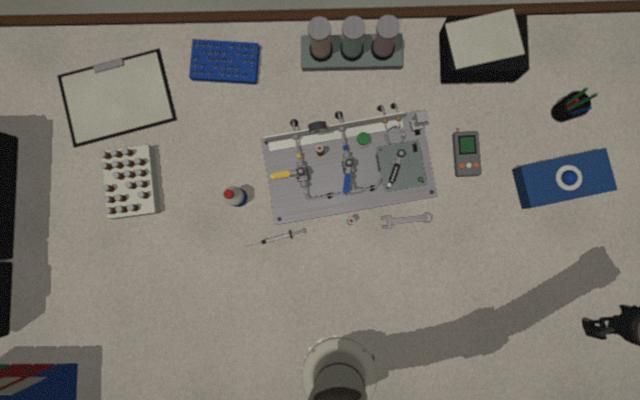

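The top view shows the blue lever at about (347,183), pointing at the robot. The yellow lever is at (280,175) and points left, and the black handle is at (394,175). The green vial is at (352,219) and the syringe at (283,237). The camera rotation comes as a quaternion, so I'll fix the helper.

```bash
sed -i 's/np.array(c\["rotation"\],float).reshape(3,3)/R.from_quat(c["rotation"]).as_matrix()/' h.py
python3 - <<'E'
from h import *
for n in("top","side"):
    im=snapshot(n);cv2.imwrite(f"pics/{n}0.png",im[:,:,::-1]);c=camera_params(n);print(n,np.round(c["xyz"]))
    for t in ["sample_lever","cal_lever","inject_handle","sampler","sample_valve","cal_valve","vial_amber","vial_green","septa_jar","leak_bottle","wrench","flowmeter","syringe","station"]:
        for m in masks_of(t,n)[:1]:
            z={"sample_lever":102,"cal_lever":102,"inject_handle":102,"sampler":68}.get(t,40)
            print(t,round(m["conf"],2),np.round(m["xy"]),m["pixels"].sum(),np.round(atz(n,m["xy"],z)))
            if n=="top" and ("lever" in t or "handle" in t):
                r=cv2.minAreaRect(np.argwhere(m["pixels"])[:,::-1].astype(np.float32));print([np.round(atz(n,p,102)[:2]).tolist() for p in cv2.boxPoints(r)])
im=cv2.imread("pics/top0.png");cv2.imwrite("pics/topc.png",cv2.resize(im[90:230,230:450],None,fx=3.6,fy=3.6,interpolation=cv2.INTER_CUBIC))
o=observe();print(o["eef_pos"],o["eef_rot"],o["width"],o["force"],o["time_s"],R.from_quat(o["eef_rot"]).as_matrix().round(2))
E
```

```text
top [ 406.   -2. 1379.]
sample_lever 0.62 [350. 174.] 179 [561. -39. 102.]
[[513.0, -20.0], [605.0, -30.0], [602.0, -50.0], [511.0, -39.0]]
cal_lever 0.62 [400. 163.] 2036 [ 590. -177.  102.]
[[635.0, -104.0], [656.0, -230.0], [531.0, -249.0], [510.0, -125.0]]
inject_handle 0.55 [350. 178.] 184 [550. -38. 102.]
[[513.0, -19.0], [605.0, -30.0], [602.0, -49.0], [511.0, -38.0]]
sampler 0.31 [286. 174.] 204 [568. 141.  68.]
sample_valve 0.88 [346. 167.] 408 [589. -30.  40.]
cal_valve 0.65 [298. 175.] 406 [569. 109.  40.]
vial_amber 0.62 [286. 173.] 215 [573. 144.  40.]
septa_jar 0.63 [364. 139.] 185 [670. -83.  40.]
leak_bottle 0.81 [234. 196.] 415 [509. 293.  40.]
wrench 0.74 [402. 219.] 302 [ 438. -187.   40.]
flowmeter 0.69 [463. 153.] 1216 [ 625. -365.   40.]
syringe 0.54 [282. 236.] 138 [393. 156.  40.]
station 0.67 [353. 165.] 13781 [595. -51.  40.]
side [-72. 656. 843.]
sample_lever 0.64 [322. 171.] 255 [561. -21. 102.]
cal_lever 0.54 [270. 202.] 248 [566. 147. 102.]
inject_handle 0.45 [351. 144.] 201 [ 586. -159.  102.]
sampler 0.78 [353. 154.] 1508 [ 582. -165.   68.]
sample_valve 0.95 [320. 178.] 779 [599. -53.  40.]
cal_valve 0.81 [281. 206.] 773 [587.  95.  40.]
vial_amber 0.53 [279. 178.] 133 [671.  26.  40.]
vial_green 0.48 [361. 210.] 206 [440. -36.  40.]
septa_jar 0.66 [306. 163.] 225 [670. -71.  40.]
leak_bottle 0.64 [234. 262.] 1174 [525. 289.  40.]
wrench 0.89 [398. 191.] 352 [ 421. -160.   40.]
flowmeter 0.61 [387. 131.] 786 [ 610. -354.   40.]
syringe 0.88 [321. 269.] 302 [380. 168.  40.]
station 0.76 [308. 191.] 12729 [581.   8.  40.]
[ 208.65529031 -615.58412265  231.28211245] [ 8.12721616e-01 -5.82652190e-01 -2.81713665e-05 -1.56305792e-05] 85.51705306948988 [-0.40268311 -0.10649398 -0.26741496] 1.6 [[ 0.32 -0.95 -0.  ]
 [-0.95 -0.32  0.  ]
 [-0.    0.   -1.  ]]
```

View pics/topc.png

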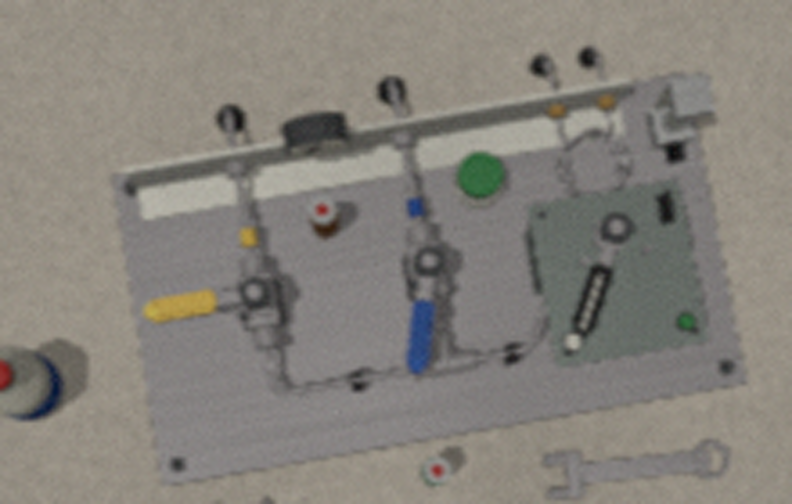

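View pics/side0.png

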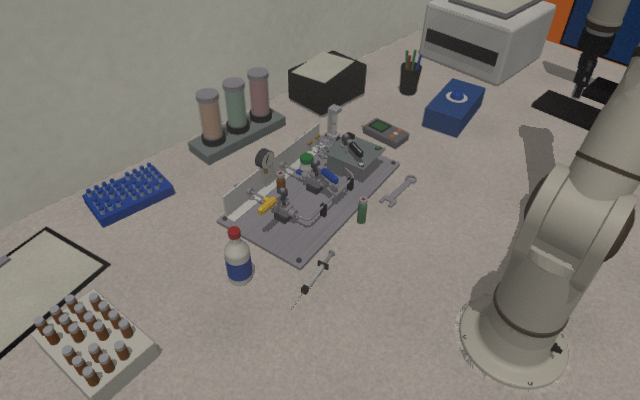

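The crop (3.6x, offset 230,90) shows these points:
- Blue pivot (429,261), tip (418,370)
- Yellow pivot (254,293), tip (148,309)
- Black pivot (616,228), tip near (577,332)
- White mark (573,342), green mark (686,321)

The side view agrees: blue lever at (329,175), yellow at (267,204), handle at (351,145). The top-view network boxes for cal_lever and inject_handle were wrong, so I'm ignoring them.

Run:
```python
from h import *
f=lambda u,v,z:atz("top",[230+(u+.5)/3.6-.5,90+(v+.5)/3.6-.5],z)[:2]
for n,a in dict(bp=(429,261,104),btip=(419,371,102),yp=(254,293,104),ytip=(146,309,102),hp=(616,228,104),htip=(580,335,102),wm=(573,342,68),gm=(686,321,68),c1=(178,465,12),c2=(727,368,12),c3=(130,188,12)).items(): print(n,np.round(f(*a),1))
# side check: pixels of lever masks vs predicted
for t in ("sample_lever","cal_lever","inject_handle"):
    masks_of
```

```text
bp [594.1 -36.7]
btip [510.5 -28.1]
yp [571.3  96.6]
ytip [560.3 179.4]
hp [ 617.5 -178.8]
htip [ 536.4 -150.1]
wm [ 534.5 -148.5]
gm [ 549.8 -236.2]
c1 [443.7 166.1]
c2 [ 517.4 -278. ]
c3 [671.4 205.3]
```

Geometry check: the two valves are 135.2 mm apart and the marks are 89 mm apart, both as given. Station yaw comes out at about 0.168 rad. The blue lever is at about 1.30 rad, with its axis at (594,-37). The sampler axis is (618,-179). Next I close the fingers and fly over at height.

apply_moves:
  rows:
    - {"fingers": 255,"dx": -10,"dy": -12}
    - {"fingers": 255,"dx": -20,"dy": -23}
    - {"fingers": 255,"dx": -21,"dy": -24}
    - {"fingers": 255,"dx": -21,"dy": -24}
    - {"fingers": 255,"dx": -21,"dy": -24}
    - {"fingers": 255,"dx": -21,"dy": -24}
    - {"fingers": 255,"dx": -21,"dy": -24}
    - {"fingers": 255,"dx": -21,"dy": -24}
    - {"fingers": 255,"dx": -21,"dy": -24}
    - {"fingers": 255,"dx": -21,"dy": -24}
    - {"fingers": 255,"dx": -21,"dy": -24}
    - {"fingers": 255,"dx": -21,"dy": -24}
    - {"fingers": 255,"dx": -21,"dy": -24}
    - {"fingers": 255,"dx": -21,"dy": -24}
    - {"fingers": 255,"dx": -21,"dy": -24}
    - {"fingers": 255,"dx": -21,"dy": -24}
    - {"fingers": 255,"dx": -21,"dy": -24}
    - {"fingers": 255,"dx": -21,"dy": -24}
    - {"fingers": 255,"dx": -20,"dy": -24}
    - {"fingers": 255,"dx": -10,"dy": -12}

```text
invalid input
```

apply_moves:
  rows:
    - {"fingers": 255,"rz": -1}
    - {"fingers": 255,"rz": -1}
    - {"fingers": 255,"rz": -1}
    - {"fingers": 255,"rz": -1}
    - {"fingers": 255,"rz": -1}
    - {"fingers": 255,"rz": -1}
    - {"fingers": 255,"rz": -1}
    - {"fingers": 255,"rz": -1}
    - {"fingers": 255,"rz": -1}
    - {"fingers": 255,"rz": -1}
    - {"fingers": 255,"rz": -0.9}
    - {"fingers": 255}

```text
invalid input
```

```bash
cat >> h.py <<'E'
def plan(tgt,xdeg):
    "tool-frame shift to world target and rz units to bring tool x to xdeg"
    o=observe();M=R.from_quat(o["eef_rot"]).as_matrix();p=np.array(o["eef_pos"])
    a=np.degrees(np.arctan2(M[1,0],M[0,0]))
    print("t",o["time_s"],"pos",p.round(1),"xdeg",round(a,1),"F",np.round(o["force"],1),"w",round(o["width"],1),"q",np.round(o["joint_positions"],2))
    print("shift",(M.T@(np.array(tgt)-p)).round(1),"rz",round(-((xdeg-a+180)%360-180)/6,2))
E
python3 -c "
from h import *
plan([531,-62,90],-6)"
```

```text
t 1.6 pos [ 208.7 -615.6  231.3] xdeg -71.3 F [-0.4 -0.1 -0.3] w 85.5 q [ 1.51  0.5  -0.43  1.55  0.22  1.14 -0.21]
shift [-420.8 -483.   141.3] rz -10.88
```

Rows probably need every key filled in.

apply_moves:
  rows:
    - {"rx": 0,"ry": 0,"rz": 0,"dx": -10,"dy": -12,"dz": 0,"fingers": 255}
    - {"rx": 0,"ry": 0,"rz": 0,"dx": -20,"dy": -23,"dz": 0,"fingers": 255}

```text
time_s: 1.77
eef_pos: [228.9, -578.7, 230.8]
eef_rot: [0.811, -0.585, -0.0, 0.001]
force: [-0.1, -0.1, -0.3]
width: 64.2
```

apply_moves:
  rows:
    - {"rx": 0,"ry": 0,"rz": 0,"dx": -21,"dy": -24,"dz": 0,"fingers": 255}
    - {"rx": 0,"ry": 0,"rz": 0,"dx": -21,"dy": -24,"dz": 0,"fingers": 255}
    - {"rx": 0,"ry": 0,"rz": 0,"dx": -21,"dy": -24,"dz": 0,"fingers": 255}
    - {"rx": 0,"ry": 0,"rz": 0,"dx": -21,"dy": -24,"dz": 0,"fingers": 255}
    - {"rx": 0,"ry": 0,"rz": 0,"dx": -21,"dy": -24,"dz": 0,"fingers": 255}
    - {"rx": 0,"ry": 0,"rz": 0,"dx": -21,"dy": -24,"dz": 0,"fingers": 255}
    - {"rx": 0,"ry": 0,"rz": 0,"dx": -21,"dy": -24,"dz": 0,"fingers": 255}
    - {"rx": 0,"ry": 0,"rz": 0,"dx": -21,"dy": -24,"dz": 0,"fingers": 255}
    - {"rx": 0,"ry": 0,"rz": 0,"dx": -21,"dy": -24,"dz": 0,"fingers": 255}
    - {"rx": 0,"ry": 0,"rz": 0,"dx": -21,"dy": -24,"dz": 0,"fingers": 255}
    - {"rx": 0,"ry": 0,"rz": 0,"dx": -21,"dy": -24,"dz": 0,"fingers": 255}
    - {"rx": 0,"ry": 0,"rz": 0,"dx": -21,"dy": -24,"dz": 0,"fingers": 255}
    - {"rx": 0,"ry": 0,"rz": 0,"dx": -21,"dy": -24,"dz": 0,"fingers": 255}
    - {"rx": 0,"ry": 0,"rz": 0,"dx": -21,"dy": -24,"dz": 0,"fingers": 255}
    - {"rx": 0,"ry": 0,"rz": 0,"dx": -21,"dy": -24,"dz": 0,"fingers": 255}
    - {"rx": 0,"ry": 0,"rz": 0,"dx": -21,"dy": -24,"dz": 0,"fingers": 255}
    - {"rx": 0,"ry": 0,"rz": 0,"dx": -21,"dy": -24,"dz": 0,"fingers": 255}
    - {"rx": 0,"ry": 0,"rz": 0,"dx": -21,"dy": -24,"dz": 0,"fingers": 255}
    - {"rx": 0,"ry": 0,"rz": 0,"dx": -12,"dy": -14,"dz": 0,"fingers": 255}

```text
time_s: 3.35
eef_pos: [530.9, -59.4, 231.9]
eef_rot: [0.814, -0.581, 0.0, -0.001]
force: [0.8, 0.0, -0.9]
width: 0.3
```

apply_moves:
  rows:
    - {"rx": 0,"ry": 0,"rz": -1,"dx": 0,"dy": 0,"dz": 0,"fingers": 255}
    - {"rx": 0,"ry": 0,"rz": -1,"dx": 0,"dy": 0,"dz": 0,"fingers": 255}
    - {"rx": 0,"ry": 0,"rz": -1,"dx": 0,"dy": 0,"dz": 0,"fingers": 255}
    - {"rx": 0,"ry": 0,"rz": -1,"dx": 0,"dy": 0,"dz": 0,"fingers": 255}
    - {"rx": 0,"ry": 0,"rz": -1,"dx": 0,"dy": 0,"dz": 0,"fingers": 255}
    - {"rx": 0,"ry": 0,"rz": -1,"dx": 0,"dy": 0,"dz": 0,"fingers": 255}
    - {"rx": 0,"ry": 0,"rz": -1,"dx": 0,"dy": 0,"dz": 0,"fingers": 255}
    - {"rx": 0,"ry": 0,"rz": -1,"dx": 0,"dy": 0,"dz": 0,"fingers": 255}
    - {"rx": 0,"ry": 0,"rz": -1,"dx": 0,"dy": 0,"dz": 0,"fingers": 255}
    - {"rx": 0,"ry": 0,"rz": -1,"dx": 0,"dy": 0,"dz": 0,"fingers": 255}
    - {"rx": 0,"ry": 0,"rz": -0.9,"dx": 0,"dy": 0,"dz": 0,"fingers": 255}
    - {"rx": 0,"ry": 0,"rz": 0,"dx": 0,"dy": 0,"dz": 0,"fingers": 255}

```text
time_s: 4.35
eef_pos: [529.4, -63.5, 231.3]
eef_rot: [0.999, -0.05, 0.0, -0.0]
force: [0.2, 0.5, 0.5]
width: -0.0
```

```bash
python3 -c "
from h import *
plan([531,-62,90],-6)"
```

```text
t 4.35 pos [529.4 -63.5 231.3] xdeg -5.7 F [0.2 0.5 0.5] w -0.0 q [ 0.84  0.41 -0.97  1.83  0.38  1.1  -0.36]
shift [  1.4  -1.7 141.3] rz 0.05
```

apply_moves:
  rows:
    - {"rx": 0,"ry": 0,"rz": 0,"dx": 0,"dy": 0,"dz": 25,"fingers": 255}
    - {"rx": 0,"ry": 0,"rz": 0,"dx": 0,"dy": 0,"dz": 25,"fingers": 255}
    - {"rx": 0,"ry": 0,"rz": 0,"dx": 0,"dy": 0,"dz": 25,"fingers": 255}
    - {"rx": 0,"ry": 0,"rz": 0,"dx": 0,"dy": 0,"dz": 20,"fingers": 255}
    - {"rx": 0,"ry": 0,"rz": 0,"dx": 0,"dy": 0,"dz": 15,"fingers": 255}
    - {"rx": 0,"ry": 0,"rz": 0,"dx": 0,"dy": 0,"dz": 10,"fingers": 255}
    - {"rx": 0,"ry": 0,"rz": 0,"dx": 0,"dy": 0,"dz": 10,"fingers": 255}
    - {"rx": 0,"ry": 0,"rz": 0,"dx": 0,"dy": 0,"dz": 11,"fingers": 255}
    - {"rx": 0,"ry": 0,"rz": 0,"dx": 0,"dy": 0,"dz": 0,"fingers": 255}

```text
time_s: 5.1
eef_pos: [528.5, -63.5, 88.8]
eef_rot: [0.999, -0.052, -0.001, -0.0]
force: [0.3, -0.2, -0.5]
width: 0.0
```

```bash
python3 -c "
from h import *
plan([531,-62,90],-6)
a=snapshot('side')[110:250,230:430,::-1]
print(proj('side',[observe()['eef_pos']])-[230,110])
cv2.imwrite('pics/s1.png',cv2.resize(a,None,fx=4,fy=4,interpolation=cv2.INTER_CUBIC))"
```

```text
t 5.1 pos [528.5 -63.5  88.8] xdeg -5.9 F [ 0.3 -0.2 -0.5] w 0.0 q [ 0.71  0.6  -0.82  1.95  0.58  0.85 -0.53]
shift [ 2.3 -1.7 -1.2] rz 0.01
[[112.69361845  63.14764866]]
```

View pics/s1.png

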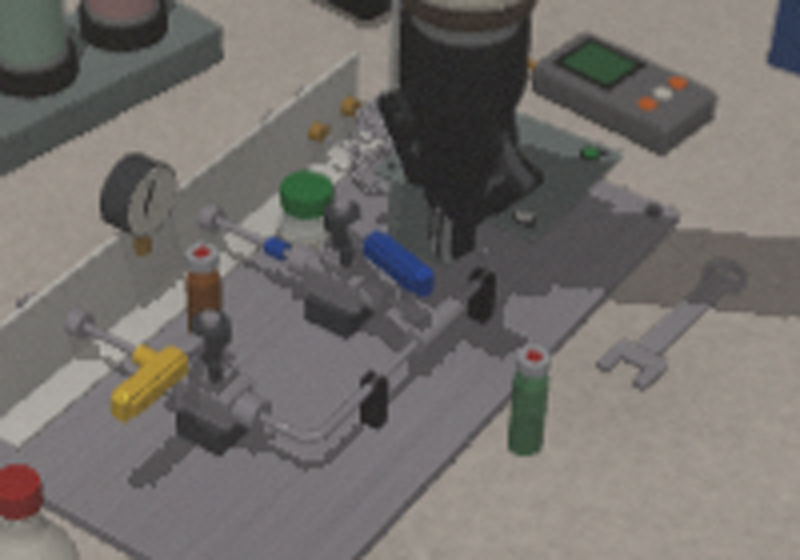

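The fingertip at (450,255) matches its projected position (451,253). It sits to the right of the blue lever with about 13 mm of gap. Next I close the gap and follow the arc.

apply_moves:
  rows:
    - {"rx": 0,"ry": 0,"rz": 0,"dx": 0,"dy": -5,"dz": 0,"fingers": 255}
    - {"rx": 0,"ry": 0,"rz": 0,"dx": 0,"dy": -5,"dz": 0,"fingers": 255}
    - {"rx": 0,"ry": 0,"rz": 0,"dx": 0,"dy": -4,"dz": 0,"fingers": 255}
    - {"rx": 0,"ry": 0,"rz": 0.5,"dx": -0.9,"dy": -3.3,"dz": 0,"fingers": 255}
    - {"rx": 0,"ry": 0,"rz": 0.5,"dx": -0.9,"dy": -3.3,"dz": 0,"fingers": 255}
    - {"rx": 0,"ry": 0,"rz": 0.5,"dx": -0.9,"dy": -3.3,"dz": 0,"fingers": 255}
    - {"rx": 0,"ry": 0,"rz": 0.5,"dx": -0.9,"dy": -3.3,"dz": 0,"fingers": 255}
    - {"rx": 0,"ry": 0,"rz": 0,"dx": 0,"dy": 0,"dz": 0,"fingers": 255}

```text
time_s: 5.82
eef_pos: [530.1, -35.5, 91.1]
eef_rot: [0.988, -0.156, 0.001, 0.0]
force: [0.0, -1.1, 0.5]
width: -0.2
```

```bash
cat >> h.py <<'E'
def arc(ax,step):
    "finger offset from turning axis, in tool frame"
    o=observe();M=R.from_quat(o["eef_rot"]).as_matrix();r=(M.T@(np.array(o["eef_pos"])-np.array([*ax,o["eef_pos"][2]])))
    s=R.from_euler('z',step,degrees=True).as_matrix()
    print("rel",r.round(1),"F tool",(M.T@np.array(o["force"])).round(1),"arc step",(s@r-r).round(2))
E
python3 -c "
from h import *
plan([531,-62,90],-80.3);arc((594,-37),3)"
```

```text
t 5.8167 pos [530.1 -35.5  91.1] xdeg -17.9 F [ 0.  -1.1  0.5] w -0.2 q [ 0.63  0.58 -0.78  1.95  0.54  0.83 -0.76]
shift [ 9.  24.9  1.1] rz 10.39
rel [-61.3  18.3  -0.1] F tool [ 0.4  1.  -0.5] arc step [-0.87 -3.23  0.  ]
```

apply_moves:
  rows:
    - {"rx": 0,"ry": 0,"rz": 0.5,"dx": -0.9,"dy": -3.3,"dz": 0,"fingers": 255}
    - {"rx": 0,"ry": 0,"rz": 0.5,"dx": -0.9,"dy": -3.3,"dz": 0,"fingers": 255}
    - {"rx": 0,"ry": 0,"rz": 0.5,"dx": -0.9,"dy": -3.3,"dz": 0,"fingers": 255}
    - {"rx": 0,"ry": 0,"rz": 0.5,"dx": -0.9,"dy": -3.3,"dz": 0,"fingers": 255}
    - {"rx": 0,"ry": 0,"rz": 0.5,"dx": -0.9,"dy": -3.3,"dz": 0,"fingers": 255}
    - {"rx": 0,"ry": 0,"rz": 0.5,"dx": -0.9,"dy": -3.3,"dz": 0,"fingers": 255}
    - {"rx": 0,"ry": 0,"rz": 0.5,"dx": -0.9,"dy": -3.3,"dz": 0,"fingers": 255}
    - {"rx": 0,"ry": 0,"rz": 0.5,"dx": -0.9,"dy": -3.3,"dz": 0,"fingers": 255}
    - {"rx": 0,"ry": 0,"rz": 0.5,"dx": -0.9,"dy": -3.3,"dz": 0,"fingers": 255}
    - {"rx": 0,"ry": 0,"rz": 0.5,"dx": -0.9,"dy": -3.3,"dz": 0,"fingers": 255}
    - {"rx": 0,"ry": 0,"rz": 0.5,"dx": -0.9,"dy": -3.3,"dz": 0,"fingers": 255}
    - {"rx": 0,"ry": 0,"rz": 0.5,"dx": -0.9,"dy": -3.3,"dz": 0,"fingers": 255}
    - {"rx": 0,"ry": 0,"rz": 0.5,"dx": -0.9,"dy": -3.3,"dz": 0,"fingers": 255}
    - {"rx": 0,"ry": 0,"rz": 0.5,"dx": -0.9,"dy": -3.3,"dz": 0,"fingers": 255}
    - {"rx": 0,"ry": 0,"rz": 0.5,"dx": -0.9,"dy": -3.3,"dz": 0,"fingers": 255}
    - {"rx": 0,"ry": 0,"rz": 0,"dx": 0,"dy": 0,"dz": 0,"fingers": 255}

```text
time_s: 7.15
eef_pos: [549.2, 11.2, 90.4]
eef_rot: [0.853, -0.521, -0.001, 0.0]
force: [-1.4, 0.3, 1.0]
width: -0.0
```

```bash
python3 -c "
from h import *
plan([531,-62,90],-80.3);arc((594,-37),3)"
```

```text
t 7.15 pos [549.2  11.2  90.4] xdeg -62.8 F [-1.4  0.3  1. ] w -0.0 q [ 0.4   0.55 -0.59  1.91  0.41  0.81 -1.51]
shift [56.8 49.6  0.4] rz 2.91
rel [-63.3  17.9   0.1] F tool [-0.9  1.1 -1. ] arc step [-0.85 -3.34 -0.  ]
```

apply_moves:
  rows:
    - {"rx": 0,"ry": 0,"rz": 0.5,"dx": -0.8,"dy": -3.3,"dz": 0,"fingers": 255}
    - {"rx": 0,"ry": 0,"rz": 0.5,"dx": -0.8,"dy": -3.3,"dz": 0,"fingers": 255}
    - {"rx": 0,"ry": 0,"rz": 0.5,"dx": -0.8,"dy": -3.3,"dz": 0,"fingers": 255}
    - {"rx": 0,"ry": 0,"rz": 0.5,"dx": -0.8,"dy": -3.3,"dz": 0,"fingers": 255}
    - {"rx": 0,"ry": 0,"rz": 0.5,"dx": -0.8,"dy": -3.0,"dz": 0,"fingers": 255}
    - {"rx": 0,"ry": 0,"rz": 0,"dx": 0,"dy": 0,"dz": 0,"fingers": 255}

```text
time_s: 7.65
eef_pos: [562.8, 20.9, 90.2]
eef_rot: [0.779, -0.628, -0.001, -0.0]
force: [-1.3, 1.2, -0.3]
width: -0.1
```

```bash
python3 -c "
from h import *
plan([531,-62,90],-80.3);arc((594,-37),3)"
```

```text
t 7.65 pos [562.8  20.9  90.2] xdeg -77.7 F [-1.3  1.2 -0.3] w -0.1 q [ 0.33  0.55 -0.53  1.88  0.37  0.81 -1.75]
shift [74.3 48.6  0.2] rz 0.43
rel [-63.2  18.2   0.1] F tool [-1.4  1.   0.3] arc step [-0.87 -3.33 -0.  ]
```

Now small pushes up to the stop, watching the force.

apply_moves:
  rows:
    - {"rx": 0,"ry": 0,"rz": 0.2,"dx": -0.3,"dy": -1.3,"dz": 0,"fingers": 255}
    - {"rx": 0,"ry": 0,"rz": 0.2,"dx": -0.3,"dy": -1.3,"dz": 0,"fingers": 255}
    - {"rx": 0,"ry": 0,"rz": 0,"dx": 0,"dy": 0,"dz": 0,"fingers": 255}

```text
time_s: 7.9
eef_pos: [565.4, 21.1, 90.2]
eef_rot: [0.765, -0.644, -0.0, -0.0]
force: [-3.6, 1.3, -0.6]
width: 0.0
```

apply_moves:
  rows:
    - {"rx": 0,"ry": 0,"rz": 0,"dx": 0,"dy": -1,"dz": 0,"fingers": 255}
    - {"rx": 0,"ry": 0,"rz": 0,"dx": 0,"dy": 0,"dz": 0,"fingers": 255}

```text
time_s: 8.07
eef_pos: [566.7, 20.9, 90.2]
eef_rot: [0.765, -0.644, -0.0, -0.0]
force: [-2.5, 1.6, -0.4]
width: -0.2
```

```bash
python3 -c "
from h import *
plan([531,-62,90],-80.3);arc((594,-37),3)
a=snapshot('side')[110:250,230:430,::-1]
cv2.imwrite('pics/s2.png',cv2.resize(a,None,fx=4,fy=4,interpolation=cv2.INTER_CUBIC))"
```

```text
t 8.0667 pos [566.7  20.9  90.2] xdeg -80.2 F [-2.5  1.6 -0.4] w -0.2 q [ 0.32  0.56 -0.51  1.87  0.37  0.81 -1.79]
shift [75.7 49.2  0.2] rz 0.01
rel [-61.7  17.1   0. ] F tool [-2.   2.2  0.4] arc step [-0.81 -3.25 -0.  ]
```

View pics/s2.png

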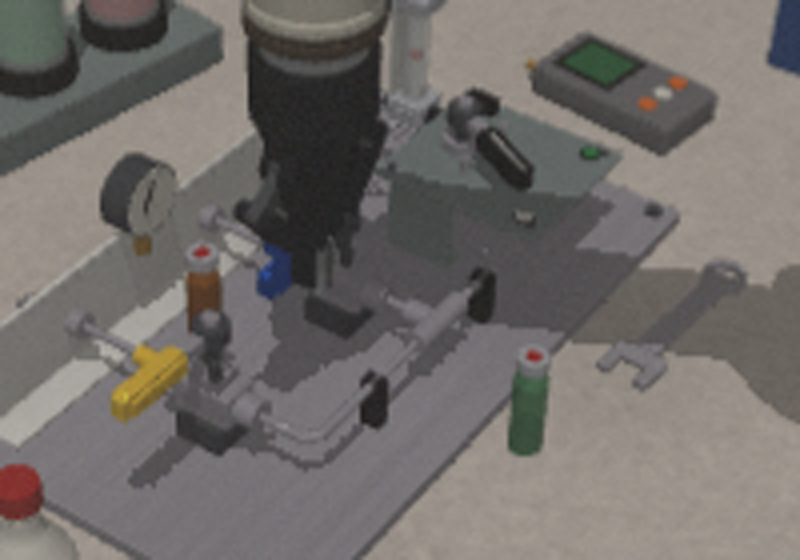

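The blue lever end at (272,270) is turned nearly across the tube with the finger behind it. The other objects look undisturbed. I'll push gently until the stop's reaction appears.

apply_moves:
  rows:
    - {"rx": 0,"ry": 0,"rz": 0,"dx": 0,"dy": -1,"dz": 0,"fingers": 255}
    - {"rx": 0,"ry": 0,"rz": 0,"dx": 0,"dy": -1,"dz": 0,"fingers": 255}
    - {"rx": 0,"ry": 0,"rz": 0,"dx": 0,"dy": 0,"dz": 0,"fingers": 255}

```text
time_s: 8.37
eef_pos: [568.2, 21.1, 90.2]
eef_rot: [0.765, -0.645, -0.0, 0.0]
force: [-5.1, 2.1, 1.3]
width: -0.2
```

apply_moves:
  rows:
    - {"rx": 0,"ry": 0,"rz": 0,"dx": 0,"dy": -1,"dz": 0,"fingers": 255}
    - {"rx": 0,"ry": 0,"rz": 0,"dx": 0,"dy": 0,"dz": 0,"fingers": 255}

```text
time_s: 8.53
eef_pos: [568.2, 21.1, 90.1]
eef_rot: [0.765, -0.645, -0.001, 0.001]
force: [-7.4, 1.9, 2.8]
width: 0.2
```

apply_moves:
  rows:
    - {"rx": 0,"ry": 0,"rz": 0,"dx": 0,"dy": -1,"dz": 0,"fingers": 255}
    - {"rx": 0,"ry": 0,"rz": 0,"dx": 0,"dy": -1,"dz": 0,"fingers": 255}
    - {"rx": 0,"ry": 0,"rz": 0,"dx": 0,"dy": 0,"dz": 0,"fingers": 255}

```text
time_s: 8.78
eef_pos: [568.3, 21.1, 89.9]
eef_rot: [0.765, -0.645, -0.002, 0.003]
force: [-13.3, 1.0, 8.3]
width: -0.4
```

apply_moves:
  rows:
    - {"rx": 0,"ry": 0,"rz": 0,"dx": 0,"dy": -1,"dz": 0,"fingers": 255}
    - {"rx": 0,"ry": 0,"rz": 0,"dx": 0,"dy": 0,"dz": 0,"fingers": 255}
    - {"rx": 0,"ry": 0,"rz": 0,"dx": 0,"dy": 0,"dz": 0,"fingers": 255}

```text
time_s: 9.03
eef_pos: [568.3, 21.1, 89.8]
eef_rot: [0.765, -0.645, -0.003, 0.004]
force: [-15.5, 1.1, 9.4]
width: -0.2
```

The reaction is 15 N with no further travel, so this looks like the stop. I'll back off, lift and check with the top view.

apply_moves:
  rows:
    - {"rx": 0,"ry": 0,"rz": 0,"dx": 0,"dy": 6,"dz": 0,"fingers": 255}
    - {"rx": 0,"ry": 0,"rz": 0,"dx": 0,"dy": 10,"dz": 0,"fingers": 255}
    - {"rx": 0,"ry": 0,"rz": 0,"dx": 0,"dy": 10,"dz": 0,"fingers": 255}
    - {"rx": 0,"ry": 0,"rz": 0,"dx": 0,"dy": 0,"dz": -25,"fingers": 255}
    - {"rx": 0,"ry": 0,"rz": 0,"dx": 0,"dy": 0,"dz": -30,"fingers": 255}
    - {"rx": 0,"ry": 0,"rz": 0,"dx": 0,"dy": 30,"dz": -30,"fingers": 255}
    - {"rx": 0,"ry": 0,"rz": 0,"dx": 0,"dy": 35,"dz": 0,"fingers": 255}
    - {"rx": 0,"ry": 0,"rz": 0,"dx": 0,"dy": 35,"dz": 0,"fingers": 255}
    - {"rx": 0,"ry": 0,"rz": 0,"dx": 0,"dy": 0,"dz": 0,"fingers": 255}

```text
time_s: 9.78
eef_pos: [441.4, -1.6, 173.7]
eef_rot: [0.764, -0.645, -0.001, 0.004]
force: [-0.9, -0.2, -1.2]
width: 0.2
```

```bash
python3 -c "
from h import *
plan([531,-62,190],-20.4)
im=snapshot('top')[:,:,::-1];cv2.imwrite('pics/t2.png',cv2.resize(im[90:230,230:450],None,fx=3.6,fy=3.6,interpolation=cv2.INTER_CUBIC))
s=snapshot('side')
for c in('side','top'):
  for m in masks_of('sample_lever',c)[:2]:
    p=np.array([atz(c,q,102)[:2] for q in np.argwhere(m['pixels'])[:,::-1].astype(float)])
    r=cv2.minAreaRect(p.astype(np.float32));print(c,m['conf'],np.round(cv2.boxPoints(r)).tolist(),r[2])"
```

```text
t 9.7833 pos [441.4  -1.6 173.7] xdeg -80.3 F [-0.9 -0.2 -1.2] w 0.2 q [ 0.5   0.23 -0.62  2.1   0.18  0.87 -1.63]
shift [ 74.7 -78.1 -16.6] rz -9.99
side 0.62 [[564.0, 57.0], [580.0, -49.0], [609.0, -44.0], [593.0, 62.0]] 8.785289764404297
top 0.68 [[564.0, 42.0], [584.0, -51.0], [608.0, -45.0], [588.0, 47.0]] 12.352035522460938
top 0.47 [[633.0, -93.0], [677.0, -93.0], [678.0, -58.0], [633.0, -57.0]] 89.0417709350586
```

View pics/t2.png

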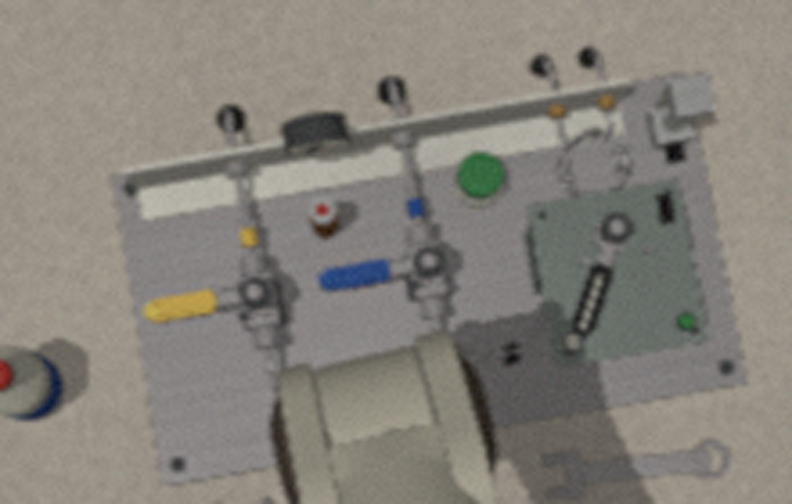

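The blue lever now lies across the tube, pivot (429,262) to tip (322,281), nearly parallel to the yellow one. A colour segmentation of both levers will give the exact difference.

Run:
```python
from h import *
im=snapshot('top');hsv=cv2.cvtColor(im,cv2.COLOR_RGB2HSV)
sub=np.zeros(im.shape[:2],bool);sub[155:182,265:342]=1
for n,lo,hi,pv in(("blue",100,125,(429,261.5)),("yellow",15,32,(254,293))):
    m=sub&(hsv[...,0]>=lo)&(hsv[...,0]<=hi)&(hsv[...,1]>110)
    q=np.argwhere(m)[:,::-1].astype(float);P=np.array([atz('top',u,100)[:2] for u in q])
    c=P.mean(0);d=np.linalg.svd(P-c)[2][0];p=atz('top',[230+(pv[0]+.5)/3.6-.5,90+(pv[1]+.5)/3.6-.5],104)[:2]
    f=lambda v:np.degrees(np.arctan2(v[1],v[0]))%180
    print(n,len(q),c.round(1),"pca",f(d).round(1),"from pivot",f(c-p).round(1),np.linalg.norm(c-p).round(1))
plan([441,-2,174],-20.4)
```

```text
blue 99 [584.4  19.7] pca 98.2 from pivot 99.4 57.2
yellow 122 [567.6 147.3] pca 126.0 from pivot 94.2 50.8
t 10.0333 pos [450.5   0.6 175.3] xdeg -80.3 F [-0.4  0.3 -0.5] w 0.2 q [ 0.49  0.23 -0.62  2.08  0.18  0.87 -1.63]
shift [0.9 9.8 1.3] rz -9.98
```

Blue measures 98.2–99.4° against a shut direction of 99.7°, so it is shut. The yellow segmentation picked up background and isn't usable. Now to the left side of the black handle.

apply_moves:
  rows:
    - {"rx": 0,"ry": 0,"rz": -1,"dx": 0,"dy": 0,"dz": 0,"fingers": 255}
    - {"rx": 0,"ry": 0,"rz": -1,"dx": 0,"dy": 0,"dz": 0,"fingers": 255}
    - {"rx": 0,"ry": 0,"rz": -1,"dx": 0,"dy": 0,"dz": 0,"fingers": 255}
    - {"rx": 0,"ry": 0,"rz": -1,"dx": 0,"dy": 0,"dz": 0,"fingers": 255}
    - {"rx": 0,"ry": 0,"rz": -1,"dx": 0,"dy": 0,"dz": 0,"fingers": 255}
    - {"rx": 0,"ry": 0,"rz": -1,"dx": 0,"dy": 0,"dz": 0,"fingers": 255}
    - {"rx": 0,"ry": 0,"rz": -1,"dx": 0,"dy": 0,"dz": 0,"fingers": 255}
    - {"rx": 0,"ry": 0,"rz": -1,"dx": 0,"dy": 0,"dz": 0,"fingers": 255}
    - {"rx": 0,"ry": 0,"rz": -1,"dx": 0,"dy": 0,"dz": 0,"fingers": 255}
    - {"rx": 0,"ry": 0,"rz": -1,"dx": 0,"dy": 0,"dz": 0,"fingers": 255}
    - {"rx": 0,"ry": 0,"rz": 0,"dx": 0,"dy": 0,"dz": 0,"fingers": 255}

```text
time_s: 10.95
eef_pos: [450.2, 1.1, 174.7]
eef_rot: [0.985, -0.174, 0.0, -0.001]
force: [0.7, -0.4, 0.2]
width: -0.0
```

```bash
python3 -c "
from h import *
plan([573,-126,175],-20.4)"
```

```text
t 10.95 pos [450.2   1.1 174.7] xdeg -20.1 F [ 0.7 -0.4  0.2] w -0.0 q [ 0.65  0.27 -0.8   2.08  0.25  0.89 -0.64]
shift [158.9  77.3  -0.4] rz 0.06
```

apply_moves:
  rows:
    - {"rx": 0,"ry": 0,"rz": 0,"dx": 20,"dy": 10,"dz": 0,"fingers": 255}
    - {"rx": 0,"ry": 0,"rz": 0,"dx": 28,"dy": 13,"dz": 0,"fingers": 255}
    - {"rx": 0,"ry": 0,"rz": 0,"dx": 28,"dy": 13,"dz": 0,"fingers": 255}
    - {"rx": 0,"ry": 0,"rz": 0,"dx": 28,"dy": 13,"dz": 0,"fingers": 255}
    - {"rx": 0,"ry": 0,"rz": 0,"dx": 28,"dy": 14,"dz": 0,"fingers": 255}
    - {"rx": 0,"ry": 0,"rz": 0,"dx": 27,"dy": 14,"dz": 0,"fingers": 255}
    - {"rx": 0,"ry": 0,"rz": 0,"dx": 0,"dy": 0,"dz": 0,"fingers": 255}
    - {"rx": 0,"ry": 0,"rz": 0,"dx": 0,"dy": 0,"dz": 0,"fingers": 255}

```text
time_s: 11.62
eef_pos: [572.7, -128.2, 173.9]
eef_rot: [0.984, -0.179, -0.0, -0.001]
force: [-1.0, -0.1, 0.2]
width: 0.3
```

```bash
python3 -c "
from h import *
plan([573,-126,90],-20.4);arc((618,-179),-3)"
```

```text
t 11.6167 pos [ 572.7 -128.2  173.9] xdeg -20.6 F [-1.  -0.1  0.2] w 0.3 q [ 0.7   0.51 -0.69  1.76  0.37  1.01 -0.49]
shift [-0.5 -2.1 83.9] rz -0.04
rel [-60.3 -31.5   0.1] F tool [-0.8  0.5 -0.2] arc step [-1.57  3.2  -0.  ]
```

apply_moves:
  rows:
    - {"rx": 0,"ry": 0,"rz": 0,"dx": 0,"dy": -3,"dz": 20,"fingers": 255}
    - {"rx": 0,"ry": 0,"rz": 0,"dx": 0,"dy": 0,"dz": 20,"fingers": 255}
    - {"rx": 0,"ry": 0,"rz": 0,"dx": 0,"dy": 0,"dz": 15,"fingers": 255}
    - {"rx": 0,"ry": 0,"rz": 0,"dx": 0,"dy": 0,"dz": 15,"fingers": 255}
    - {"rx": 0,"ry": 0,"rz": 0,"dx": 0,"dy": 0,"dz": 14,"fingers": 255}
    - {"rx": 0,"ry": 0,"rz": 0,"dx": 0,"dy": 0,"dz": 0,"fingers": 255}

```text
time_s: 12.12
eef_pos: [570.2, -122.6, 87.9]
eef_rot: [0.984, -0.176, -0.002, -0.0]
force: [0.3, 0.2, 0.3]
width: -0.1
```

```bash
python3 -c "
from h import *
plan([573,-126,90],-20.4);arc((618,-179),-3)
a=snapshot('side')[90:230,250:450,::-1]
cv2.imwrite('pics/s3.png',cv2.resize(a,None,fx=4,fy=4,interpolation=cv2.INTER_CUBIC))"
```

```text
t 12.1167 pos [ 570.2 -122.6   87.9] xdeg -20.3 F [0.3 0.2 0.3] w -0.1 q [ 0.64  0.62 -0.63  1.82  0.46  0.86 -0.56]
shift [ 3.8  2.2 -2.1] rz 0.02
rel [-64.4 -36.3   0.3] F tool [ 0.2 -0.3 -0.3] arc step [-1.81  3.42 -0.  ]
```

View pics/s3.png

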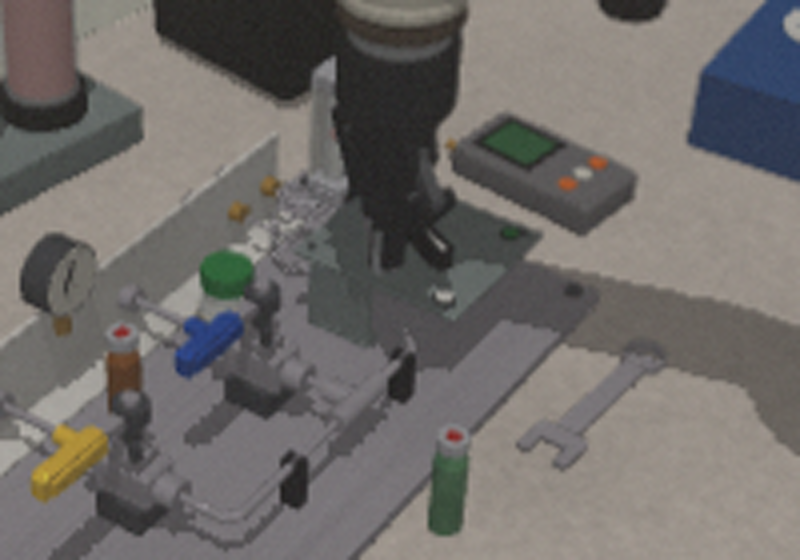

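The fingertip at (390,260) stands left of the black handle, whose tip is at (445,245) by the white mark. The blue and yellow levers are parallel, both shut. Next I approach and follow the arc.

apply_moves:
  rows:
    - {"rx": 0,"ry": 0,"rz": 0,"dx": 3,"dy": 5,"dz": -2,"fingers": 255}
    - {"rx": 0,"ry": 0,"rz": 0,"dx": 0,"dy": 5,"dz": 0,"fingers": 255}
    - {"rx": 0,"ry": 0,"rz": 0,"dx": 0,"dy": 4,"dz": 0,"fingers": 255}
    - {"rx": 0,"ry": 0,"rz": 0,"dx": 0,"dy": 3,"dz": 0,"fingers": 255}
    - {"rx": 0,"ry": 0,"rz": -0.5,"dx": -0.9,"dy": 3.2,"dz": 0,"fingers": 255}
    - {"rx": 0,"ry": 0,"rz": -0.5,"dx": -0.9,"dy": 3.2,"dz": 0,"fingers": 255}
    - {"rx": 0,"ry": 0,"rz": -0.5,"dx": -0.9,"dy": 3.2,"dz": 0,"fingers": 255}
    - {"rx": 0,"ry": 0,"rz": -0.5,"dx": -0.9,"dy": 3.2,"dz": 0,"fingers": 255}
    - {"rx": 0,"ry": 0,"rz": 0,"dx": 0,"dy": 0,"dz": 0,"fingers": 255}

```text
time_s: 12.92
eef_pos: [563.3, -152.4, 93.7]
eef_rot: [0.997, -0.072, 0.001, -0.0]
force: [2.3, 1.8, 1.3]
width: -0.1
```

```bash
python3 -c "
from h import *
plan([573,-126,90],39.6);arc((618,-179),-3)"
```

```text
t 12.9167 pos [ 563.3 -152.4   93.7] xdeg -8.2 F [2.3 1.8 1.3] w -0.1 q [ 0.73  0.62 -0.68  1.82  0.49  0.87 -0.33]
shift [  5.8 -27.5   3.7] rz -7.97
rel [-57.9 -18.6  -0.1] F tool [ 2.  -2.1 -1.3] arc step [-0.89  3.06  0.  ]
```

apply_moves:
  rows:
    - {"rx": 0,"ry": 0,"rz": -0.5,"dx": -1.2,"dy": 3.1,"dz": 1,"fingers": 255}
    - {"rx": 0,"ry": 0,"rz": -0.5,"dx": -1.2,"dy": 3.1,"dz": 1,"fingers": 255}
    - {"rx": 0,"ry": 0,"rz": -0.5,"dx": -1,"dy": 3.1,"dz": 1,"fingers": 255}
    - {"rx": 0,"ry": 0,"rz": -0.5,"dx": -0.9,"dy": 3.1,"dz": 0,"fingers": 255}
    - {"rx": 0,"ry": 0,"rz": -0.5,"dx": -0.9,"dy": 3.1,"dz": 0,"fingers": 255}
    - {"rx": 0,"ry": 0,"rz": -0.5,"dx": -0.9,"dy": 3.1,"dz": 0,"fingers": 255}
    - {"rx": 0,"ry": 0,"rz": -0.5,"dx": -0.9,"dy": 3.1,"dz": 0,"fingers": 255}
    - {"rx": 0,"ry": 0,"rz": -0.5,"dx": -0.9,"dy": 3.1,"dz": 0,"fingers": 255}
    - {"rx": 0,"ry": 0,"rz": -0.5,"dx": -0.9,"dy": 3.1,"dz": 0,"fingers": 255}
    - {"rx": 0,"ry": 0,"rz": -0.5,"dx": -0.9,"dy": 3.1,"dz": 0,"fingers": 255}
    - {"rx": 0,"ry": 0,"rz": -0.5,"dx": -0.9,"dy": 3.1,"dz": 0,"fingers": 255}
    - {"rx": 0,"ry": 0,"rz": -0.5,"dx": -0.9,"dy": 3.1,"dz": 0,"fingers": 255}
    - {"rx": 0,"ry": 0,"rz": -0.5,"dx": -0.9,"dy": 3.1,"dz": 0,"fingers": 255}
    - {"rx": 0,"ry": 0,"rz": 0,"dx": 0,"dy": 0,"dz": 0,"fingers": 255}

```text
time_s: 14.08
eef_pos: [557.1, -193.3, 90.0]
eef_rot: [0.964, 0.265, 0.0, -0.0]
force: [0.6, 1.0, 0.1]
width: -0.1
```

```bash
python3 -c "
from h import *
plan([573,-126,90],39.6);arc((618,-179),-3)"
```

```text
t 14.0833 pos [ 557.1 -193.3   90. ] xdeg 30.7 F [0.6 1.  0.1] w -0.1 q [ 0.89  0.69 -0.82  1.8   0.62  0.93  0.33]
shift [ 48.  -49.8  -0. ] rz -1.48
rel [-59.7 -18.8  -0. ] F tool [ 1.  -0.6 -0.1] arc step [-0.9   3.15  0.  ]
```

apply_moves:
  rows:
    - {"rx": 0,"ry": 0,"rz": -0.5,"dx": -0.9,"dy": 3.1,"dz": 0,"fingers": 255}
    - {"rx": 0,"ry": 0,"rz": -0.5,"dx": -0.9,"dy": 3.1,"dz": 0,"fingers": 255}
    - {"rx": 0,"ry": 0,"rz": -0.4,"dx": -0.6,"dy": 2.2,"dz": 0,"fingers": 255}
    - {"rx": 0,"ry": 0,"rz": 0,"dx": 0,"dy": 0,"dz": 0,"fingers": 255}

```text
time_s: 14.42
eef_pos: [559.3, -201.7, 89.7]
eef_rot: [0.943, 0.334, -0.0, -0.0]
force: [-0.2, 1.3, 1.6]
width: -0.1
```

apply_moves:
  rows:
    - {"rx": 0,"ry": 0,"rz": 0,"dx": 0,"dy": 1,"dz": 0,"fingers": 255}
    - {"rx": 0,"ry": 0,"rz": 0,"dx": 0,"dy": 0,"dz": 0,"fingers": 255}

```text
time_s: 14.58
eef_pos: [559.7, -202.2, 89.6]
eef_rot: [0.943, 0.334, -0.001, -0.0]
force: [-2.4, 1.4, 3.3]
width: -0.1
```

apply_moves:
  rows:
    - {"rx": 0,"ry": 0,"rz": 0,"dx": 0,"dy": 1,"dz": 0,"fingers": 255}
    - {"rx": 0,"ry": 0,"rz": 0,"dx": 0,"dy": 0,"dz": 0,"fingers": 255}

```text
time_s: 14.75
eef_pos: [560.0, -202.7, 89.5]
eef_rot: [0.942, 0.334, -0.001, -0.0]
force: [-4.9, 2.1, 3.1]
width: 0.1
```

apply_moves:
  rows:
    - {"rx": 0,"ry": 0,"rz": 0,"dx": 0,"dy": 1,"dz": 0,"fingers": 255}
    - {"rx": 0,"ry": 0,"rz": 0,"dx": 0,"dy": 1,"dz": 0,"fingers": 255}
    - {"rx": 0,"ry": 0,"rz": 0,"dx": 0,"dy": 0,"dz": 0,"fingers": 255}

```text
time_s: 15.0
eef_pos: [560.1, -202.7, 89.4]
eef_rot: [0.942, 0.335, -0.002, -0.002]
force: [-8.4, 5.6, 6.5]
width: -0.4
```

apply_moves:
  rows:
    - {"rx": 0,"ry": 0,"rz": 0,"dx": 0,"dy": 1,"dz": 0,"fingers": 255}
    - {"rx": 0,"ry": 0,"rz": 0,"dx": 0,"dy": 1,"dz": 0,"fingers": 255}
    - {"rx": 0,"ry": 0,"rz": 0,"dx": 0,"dy": 0,"dz": 0,"fingers": 255}

```text
time_s: 15.25
eef_pos: [560.1, -202.8, 89.3]
eef_rot: [0.942, 0.335, -0.003, -0.003]
force: [-12.4, 7.9, 9.2]
width: 0.2
```

```bash
python3 -c "
from h import *
plan([573,-126,90],39.6);arc((618,-179),-3)"
```

```text
t 15.25 pos [ 560.1 -202.8   89.3] xdeg 39.2 F [-12.4   7.9   9.2] w 0.2 q [ 0.92  0.72 -0.85  1.78  0.65  0.96  0.48]
shift [ 58.5 -51.4  -0.5] rz -0.07
rel [-59.9 -18.2   0.4] F tool [ -4.6 -14.   -9.1] arc step [-0.87  3.16 -0.  ]
```

Same signature as before: about 17 N with no further travel, at 39.2° against an expected 39.6°. Back off, lift and check.

apply_moves:
  rows:
    - {"rx": 0,"ry": 0,"rz": 0,"dx": 0,"dy": -6,"dz": 0,"fingers": 255}
    - {"rx": 0,"ry": 0,"rz": 0,"dx": 0,"dy": -10,"dz": 0,"fingers": 255}
    - {"rx": 0,"ry": 0,"rz": 0,"dx": 0,"dy": -10,"dz": 0,"fingers": 255}
    - {"rx": 0,"ry": 0,"rz": 0,"dx": 0,"dy": 0,"dz": -25,"fingers": 255}
    - {"rx": 0,"ry": 0,"rz": 0,"dx": 0,"dy": 0,"dz": -30,"fingers": 255}
    - {"rx": 0,"ry": 0,"rz": 0,"dx": 0,"dy": 0,"dz": -30,"fingers": 255}
    - {"rx": 0,"ry": 0,"rz": 0,"dx": -30,"dy": 0,"dz": -20,"fingers": 255}
    - {"rx": 0,"ry": 0,"rz": 0,"dx": -35,"dy": 0,"dz": 0,"fingers": 255}
    - {"rx": 0,"ry": 0,"rz": 0,"dx": -35,"dy": 0,"dz": 0,"fingers": 255}
    - {"rx": 0,"ry": 0,"rz": 0,"dx": -30,"dy": 0,"dz": 0,"fingers": 255}
    - {"rx": 0,"ry": 0,"rz": 0,"dx": 0,"dy": 0,"dz": 0,"fingers": 255}
    - {"rx": 0,"ry": 0,"rz": 0,"dx": 0,"dy": 0,"dz": 0,"fingers": 255}

```text
time_s: 16.25
eef_pos: [444.5, -270.0, 194.7]
eef_rot: [0.943, 0.332, -0.001, 0.001]
force: [-0.1, 0.4, -0.2]
width: 0.0
```

```bash
python3 -c "
from h import *
plan([531,-62,190],-20.4)
im=snapshot('top')[:,:,::-1];cv2.imwrite('pics/t3.png',cv2.resize(im[90:250,230:450],None,fx=3.6,fy=3.6,interpolation=cv2.INTER_CUBIC))"
```

```text
t 16.25 pos [ 444.5 -270.   194.7] xdeg 38.8 F [-0.1  0.4 -0.2] w 0.0 q [ 1.3   0.46 -1.01  1.9   0.46  1.03  0.77]
shift [ 197.8 -107.8    4.3] rz 9.87
```

View pics/t3.png

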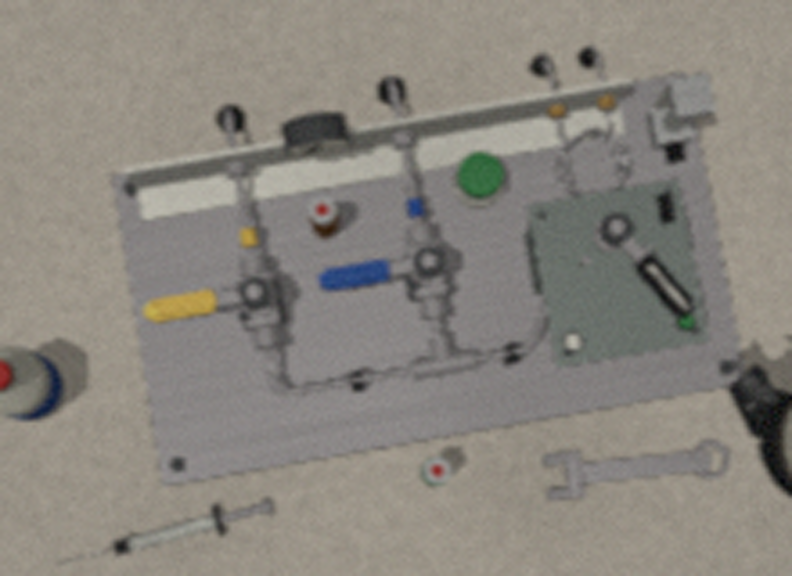

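The black handle runs from (616,229) to its tip (687,312), right at the green mark (686,322). That is about 220° against an expected 219.6°. Blue and yellow are both across their tubes and the bystanders haven't moved. Handing in.

```bash
python3 -c "
from h import *
print(job_done())"
```

```text
the job is handed in; nothing more can be done
None
```

I pushed the blue sample valve shut and then pushed the black handle over to the green mark, using the closed fingertip on one side of each lever only. The job was handed in at about 16 s; it reports no verdict.

- **Blue lever:** it met its stop at about 18 N with no further travel. The last measurement gave 98–99.5° against a shut direction of 99.7°.
- **Black handle:** it met its stop at about 17 N. It reads about 220° by eye in the last top view, against an expected 219.6°, and its tip lies at the green mark.
- **Yellow valve and bystanders:** in that same view the yellow lever looks unmoved, as do the two vials, jar, bottle, wrench and syringe. The flowmeter was outside that crop. It last showed undisturbed in the side view, just before I pushed the handle. The arm ended clear of the station, with no contact force.

**Checks that failed or disagreed:**
- In the first top view the networks gave wrong boxes for the yellow lever, black handle, sampler and amber vial. I used positions read from the picture instead.
- My colour check of the yellow lever's angle picked up background and was unusable, so the yellow lever was judged by eye only.
- The stops felt stiffer than the 2 mm at 20 N stated.

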